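Point out the uncapped tube and its reject bowl, then confirm

TASK

One of the three metal tubes lying on the packing table has lost its screw cap: show it to the inspection camera by pointing at it with the fingertips from just above, a few centimetres clear, for two seconds, then point in the same way for two seconds at the wide round steel bowl where it must go, and then confirm by pressing the larger of the two push-buttons on the grey box fully down and letting it come up again. Do not touch the tubes or the bowl, do not press the small button, and leave everything else where it stands.

Things in the scene. Friction and masses are not known exactly. Their poses are not given: they have to be found in the camera images.
- tube_uncapped: The tube without a cap: loose aluminium tube on its side; body 130 mm, round and 32 mm across (highest, 32 mm above the table) at the shoulder, tapering to a flat tail 50 mm wide, 3 mm thick. Origin: on the table under the axis, 75 mm from the tail's end, 55 mm from the shoulder; x towards the shoulder, z up. A bare threaded neck, 10 mm thick, ends 71 mm from the origin along +x.
- tube_capped_a: A sound tube: loose aluminium tube on its side; body 130 mm, round and 32 mm across (highest, 32 mm above the table) at the shoulder, tapering to a flat tail 50 mm wide, 3 mm thick. Origin: on the table under the axis, 75 mm from the tail's end, 55 mm from the shoulder; x towards the shoulder, z up. A white screw cap, 26 mm across and 25 mm long, ends 85 mm from the origin along +x.
- tube_capped_b: The other sound tube, the same in every way as tube_capped_a, with its white screw cap.
- bowl: Open round steel bowl, 116 mm across the rim, 45 mm high, 300 g, loose on the table. Origin: centre of its underside, z up.
- bowl_rim (a point): Centre of the bowl's mouth, level with the rim, 45 mm above the table.
- panel: Grey painted box, 85 x 150 x 45 mm (x, y, z), fixed to the table, with two round dark grey push-buttons on top, alike but for size: the large one 33 mm towards the box's +y, the small one 42 mm towards its -y. Origin: centre of its underside.
- big_button (a joint): Travel of the large button, m: 0 up, 0.006 fully down; it moves straight down. A spring brings it back; it starts to move at about 1.5 N and is fully down at 5 N.
- big_button_top (a point): Centre of the large button's face: 40 mm across, 67 mm above the table when up, 10 mm above its 56 mm wide collar.
- small_button (a joint): Travel of the small button, m: 0 up, 0.006 fully down; same spring.
- small_button_top (a point): Centre of the small button's face: 20 mm across, 67 mm above the table when up.
- tray: Open rectangular cardboard tray, 140 x 100 x 50 mm, loose bystander. Origin: centre of its underside.
- carton: Closed white carton lying flat, 175 x 45 x 40 mm, loose bystander. Origin: centre of its underside.
- pot: Small white ceramic cup, 64 mm across the rim, 60 mm high, loose bystander. Origin: centre of its underside.
- tape: Roll of pale tape lying flat, 84 mm across, 25 mm high, loose bystander. Origin: centre of its underside.
- weight: Brass weight with a knob, 42 mm across, 64 mm high, loose bystander. Origin: centre of its underside.
Not all that is in view belongs to the job. Leave any pink or red look-alike of the tube_uncapped alone.

How it is judged:
By the outcome, as a careful person would: the job done as asked, in the order asked, and still so for the second after the job is handed in, with the robot touching nothing.
It also fails if it takes over 48 s, if anything falls off the work surface, if the arm or the gripper's body presses on something with over 40 N, if the wrist force passes 120 N, or if a joint passes its speed limit or range.

ROBOT

A 6-joint arm with a two-finger parallel gripper is mounted at the origin on the work surface. World frame = base frame: x ahead of the robot, y to its left, z up, the work surface at z = 0. Lengths are in m, angles in degrees, forces in N, time in s.
With the tool pointing down it reaches from about 0.275 to 0.825 m from the base axis. Payload 5.2 kg.
Tool frame: the origin (TCP) lies between the finger pads, 19 mm behind the fingertips; this is the grasp point; z points along the fingers, y is the line along which they close (so a half turn about z gives the same grasp; the last joint's range is limited). The gripper opens to 93 mm and grips with 3 to 60 N. Pads are 15 mm wide; open, the fingers measure 128 mm over their backs; the gripper's body (75 mm by 188 mm) begins 65 mm behind the grasp point.
Start: joints at [-84.156, 14.817, 87.949, -0, 77.235, -11.62], TCP at [0.165, -0.525, 0.237] pointing down, gripper open.
Joint ranges: [-179.93, 179.93], [-52.35, 119.4], [10.71, 147.94], [-69.91, 249.91], [12.55, 155.21], [-178.61, 178.61]. Speed limits (degrees/s): [147.25, 147.25, 180, 180, 180, 180].

INTERFACE

Orientations are given as [roll, pitch, yaw] about the fixed x, y, z axes, in that order (R = Rz(yaw) Ry(pitch) Rx(roll)).
In Python, from bench import env, vision gives the robot as it stands.
- The arm moves only by the tool play_rows, never from a script. Its argument "steps" is one flat list of numbers, 5 for each row, row after row: the closure, from -1 (fully open) to 1 (shut), then the shift along the world's x, y, z in mm, then the turn about the world's z in degrees. A call has 1 to 10 rows; each row shifts and turns the commanded pose from where the row before left it; what a row does not reach is not made up. A row lasts 1/8 s, in which the tool goes at most 62.5 mm and 10.7 degrees, less where a joint would pass 70% of its speed; a pose out of reach is approached as far as the arm can. A call is refused whole if a number of a shift passes 62.5 or a number of a turn 10.7, either way. A call with a gripper value outside its range is refused whole. The fingers move at their own pace and stop on an object; "grip_force" is the grip in N (left out, the last holds). Time passes only in rows, so rows that do not move let the fingers close. It gives the time, the measured TCP pose, the force, the opening and the grip force at its end, in the units of the state.
- env.sense(): the state, without advancing time (a new reading comes with each control period).
- vision.snapshot(name): name is "scene" or "side" or "wrist"; returns (picture, depth): 384x512x3 uint8, red, green, blue; 384x512 float32, m along the optical axis (not along the pixel's ray), 0 where there is no reading.
- vision.camera_model(name): a dict with "intrinsics" (3x3 intrinsics, pixels), "view" (4x4, takes a point from world to camera coordinates). Camera axes: x right, y down, z forward; pixel columns grow to the right and rows downward; lengths in m; the calibration is good to about 2 mm. A picture is of the moment at which its call begins: read the wrist's pose just before it. camera_model takes no time and is no camera call; for the wrist camera it gives the pose at the moment of the call.
- env.close_job(): hands the job in; it is judged then, once.
The state is a dict: "time": time; "q": joint angles; "dq": joint speeds; "tau": joint torques, N m; "tcp_pos": TCP position; "eef_rot": TCP orientation; "wrist_force": force on the tool from outside, world axes, zero at the start; "wrist_torque": the same for the moment, N m; "width": opening from 0.0 (shut) to 1.0 (fully open); "finger_force": force on a finger pad.
Only numpy, scipy, OpenCV 4.12 (cv2) and the standard library are available. Lean on these libraries where they do the work, as an engineer would, in place of code of your own. Each camera call takes 0.05 s, during which the arm holds its last target. There are 200 camera calls.

## Working session

There is one attempt and no reset: what is moved stays moved. The work goes in short steps, Python scripts to look and compute and a tool call to move; the robot and the scene stay as the last step left them, time stands still between calls to the robot, and variables do not carry over. Pictures are saved under pics/ and viewed, at most 10 in all, crops included, and the job is handed in when it is done.

Besides the shell and the picture viewer there is one more tool, called after "Request:" in YAML: its name, and indented under it one key for each argument. play_rows: Moves the arm, as the interface text tells. Its arguments: {"type":"object","properties":{"steps":{"type":"array","items":{"type":"number"}},"grip_force":{"type":"number"}},"required":["steps"]}

```bash
mkdir -p pics; cat > h.py <<'E'
import numpy as np, cv2
from bench import env, vision
def snap(n,save=None):
    m=vision.camera_model(n); p,d=vision.snapshot(n)
    if save: cv2.imwrite('pics/'+save,p[:,:,::-1])
    return p,d,np.array(m["intrinsics"]),np.array(m["view"])
def ray(u,v,z,K,V):
    R=V[:3,:3];c=-R.T@V[:3,3];r=R.T@np.linalg.inv(K)@np.array([u,v,1.]);return c+r*(z-c[2])/r[2]
def cloud(d,K,V):
    v,u=np.mgrid[:d.shape[0],:d.shape[1]]
    P=np.stack([u,v,np.ones_like(u)],-1)@np.linalg.inv(K).T*d[...,None]
    return (P-V[:3,3])@V[:3,:3]
E
python3 - <<'E'
from h import *
o=[]
for n in ("scene","side"):
    p,d,K,V=snap(n); np.savez(n+'.npz',p=p,d=d,K=K,V=V); cv2.imwrite(f'pics/{n}0.png',p[:,:,::-1])
    print(n,-V[:3,:3].T@V[:3,3],V[2,:3],(d>0).mean())
s=env.sense();print(s['time'],s['tcp_pos'],s['eef_rot'],s['width'])
E
```

```text
scene [0.97253232 0.48664435 0.84344888] [-0.50589309 -0.45896139 -0.73036062] 0.9960479736328125
side [-0.16171505  0.93956434  1.13762195] [ 0.4005098  -0.61030961 -0.68345744] 0.9960784912109375
0.1 [ 0.16503363 -0.5241867   0.2367169 ] [-1.79909525e+02 -1.94584940e-02  1.74610910e+01] 1.0005335425286452
```

View pics/scene0.png

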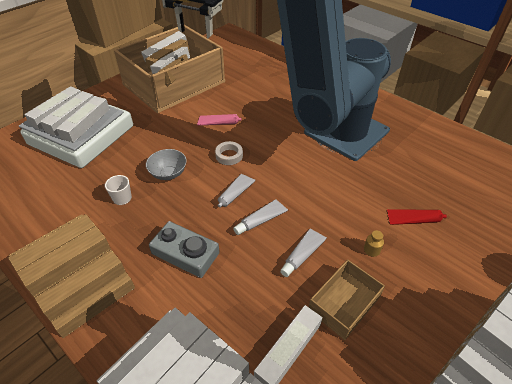

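View pics/side0.png

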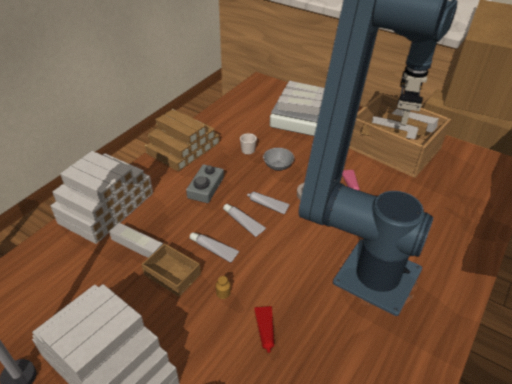

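In the scene view there are three grey tubes, with shoulders near (223,200), (240,228) and (289,268). The latter two show white caps. Look-alikes are the pink tube at (218,119) and the red tube at (415,216). The bowl is at (166,165); the white pot at (118,190) is not a bowl. The panel is at (184,247), with its big button at (194,245) and small button at (168,234). I choose the tube at (236,190) and will check it in a crop and measure.

```bash
python3 - <<'E'
from h import *
f=np.load('scene.npz');p,d,K,V=[f[k] for k in 'pdKV']
cv2.imwrite('pics/crop.png',cv2.resize(p[160:290,190:340,::-1],None,fx=5,fy=4.5,interpolation=cv2.INTER_CUBIC))
C=cloud(d,K,V)
def comp(seed,zmin,zmax):
    m=((C[...,2]>zmin)&(C[...,2]<zmax)).astype(np.uint8)
    n,l=cv2.connectedComponents(m); k=l[seed[1],seed[0]]
    return C[l==k] if k else None
for nm,s in dict(t1=(236,190),t2=(260,217),t3=(303,253)).items():
    q=comp(s,.006,.08)
    if q is None: print(nm,C[s[1],s[0]]);continue
    (c,sz,a)=cv2.minAreaRect(q[:,:2].astype(np.float32))
    print(nm,len(q),np.round(c,3),np.round(sz,3),a,q[:,2].max(), 'hi',q[q[:,2]>.027].mean(0).round(3))
q=comp((166,155),.006,.1);r=q[q[:,2]>.038]
print('bowl',len(q),cv2.minEnclosingCircle(r[:,:2].astype(np.float32)),q[:,2].max())
q=comp((194,245),.03,.1);top=q[q[:,2]>.061]
print('panel',cv2.minAreaRect(q[:,:2].astype(np.float32)),q[:,2].max())
for nm,(x,y) in dict(big=(194,244),small=(168,233)).items():
    c=C[y,x];t=top[np.linalg.norm(top[:,:2]-c[:2],axis=1)<.035]
    print(nm,c,len(t),cv2.minEnclosingCircle(t[:,:2].astype(np.float32)),t[:,2].mean())
for nm,(u,v,z) in dict(neck=(220,204,.016),tail=(248,179,.002),pot=(118,185,.06),tape=(229,153,.025)).items(): print(nm,ray(u,v,z,K,V).round(3))
g=np.load('side.npz');C=cloud(g['d'],g['K'],g['V'])
q=comp((270,203),.006,.08);print('side t1',cv2.minAreaRect(q[:,:2].astype(np.float32)),q[:,2].max())
q=comp((278,156),.006,.1) 
if q is not None: print('side bowl',cv2.minEnclosingCircle(q[q[:,2]>.038][:,:2].astype(np.float32)))
q=comp((203,185),.061,.1)
if q is not None: print('side big',cv2.minEnclosingCircle(q[:,:2].astype(np.float32)),q[:,2].max())
E
```

```text
t1 455 [ 0.453 -0.079] [0.136 0.044] 7.287625312805176 0.034714657203252085 hi [ 0.493 -0.068  0.029]
t2 628 [0.477 0.039] [0.046 0.147] 81.50509643554688 0.03249632311290061 hi [0.512 0.034 0.029]
t3 732 [0.487 0.188] [0.149 0.046] 4.697356224060059 0.033141973417921425 hi [0.525 0.194 0.029]
bowl 835 ((0.5223137140274048, -0.27692723274230957), 0.059858616441488266) 0.047250197658908435
panel ((0.6740363836288452, -0.022835679352283478), (0.08625393360853195, 0.15071842074394226), 14.31472396850586) 0.06997114807531403
big [0.66644414 0.0112895  0.06614639] 199 ((0.665336012840271, 0.00982357282191515), 0.02015352062880993) 0.0660066952531966
small [ 0.68742094 -0.05762257  0.06659495] 51 ((0.6844039559364319, -0.06395379453897476), 0.010432958602905273) 0.06550556021143852
neck [ 0.512 -0.066  0.016]
tail [ 0.383 -0.085  0.002]
pot [ 0.675 -0.284  0.06 ]
tape [ 0.359 -0.187  0.025]
side t1 ((0.45135533809661865, -0.07966917753219604), (0.13848084211349487, 0.0549849234521389), 5.928213596343994) 0.036504861792136106
side bowl ((0.5239652395248413, -0.2740653157234192), 0.06130919232964516)
```

View pics/crop.png

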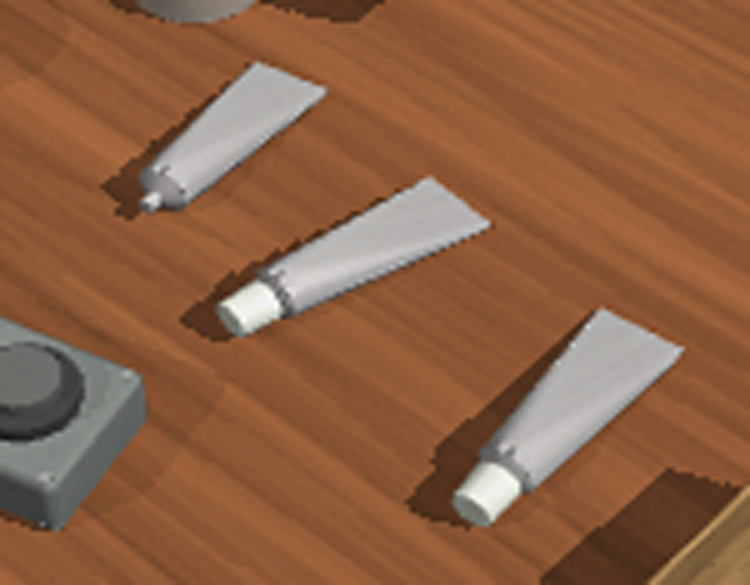

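The crop confirms it: the tube at scene pixel (236,190) has a bare thin neck, and the other two have white caps. The sizes and heights match the description. I'll go over it with the fingers shut.

Request:
play_rows:
  steps: [1, 15, 20, 20, 0, 1, 30, 45, 10, 0, 1, 35, 50, 0, 0, 1, 35, 50, 0, 0, 1, 35, 50, 0, 0, 1, 35, 50, -20, 0, 1, 35, 50, -30, 0, 1, 35, 50, -30, 0, 1, 25, 50, -30, 0, 1, 10, 30, -30, 0]

```text
time: 1.35
tcp_pos: [0.4488, -0.0874, 0.1322]
eef_rot: [-180.0, -0.0, 17.6]
wrist_force: [1.0, -1.0, 0.5]
width: 0.01
finger_force: 0.0
```

Request:
play_rows:
  steps: [1, 0, 0, -25, 0, 1, 0, 0, -15, 0, 1, 0, 0, -7, 0, 1, 0, 0, 0, 0, 1, 0, 0, 0, 0]

```text
time: 1.98
tcp_pos: [0.4485, -0.0902, 0.0869]
eef_rot: [180.0, -0.0, 17.4]
wrist_force: [-0.4, -0.5, -0.0]
width: 0.004
finger_force: 0.0
```

```bash
python3 - <<'E'
from h import *
snap("scene","point1.png")
print(env.sense()['tcp_pos'])
E
```

```text
[ 0.44856461 -0.0902166   0.08696102]
```

View pics/point1.png

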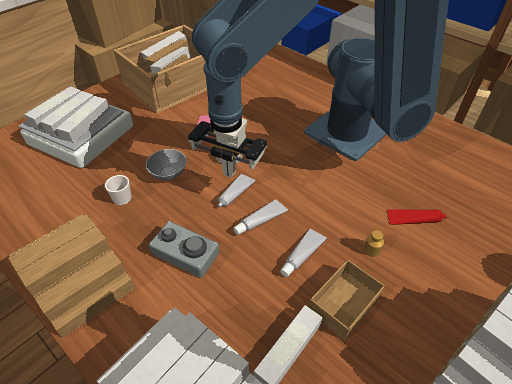

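The fingertips are above the tube at about (228,172), clear of it, but 11 mm off in y. I'll correct that and hold.

Request:
play_rows:
  steps: [1, 7, 12, -6, 0, 1, 0, 0, 0, 0, 1, 0, 0, 0, 0, 1, 0, 0, 0, 0, 1, 0, 0, 0, 0, 1, 0, 0, 0, 0, 1, 0, 0, 0, 0, 1, 0, 0, 0, 0, 1, 0, 0, 0, 0, 1, 0, 0, 0, 0]

```text
time: 3.28
tcp_pos: [0.4551, -0.0778, 0.0803]
eef_rot: [-180.0, -0.0, 17.5]
wrist_force: [0.8, 0.2, -0.4]
width: 0.003
finger_force: 0.0
```

Request:
play_rows:
  steps: [1, 0, 0, 0, 0, 1, 0, 0, 0, 0, 1, 0, 0, 0, 0, 1, 0, 0, 0, 0, 1, 0, 0, 0, 0, 1, 0, 0, 0, 0, 1, 0, 0, 0, 0, 1, 0, 0, 0, 0, 1, 0, 0, 0, 0, 1, 0, 0, 0, 0]

```text
time: 4.53
tcp_pos: [0.4551, -0.0778, 0.0803]
eef_rot: [-180.0, 0.0, 17.5]
wrist_force: [-0.1, 1.0, 0.6]
width: 0.01
finger_force: 0.0
```

Request:
play_rows:
  steps: [1, 0, 0, 0, 0, 1, 0, 0, 0, 0, 1, 0, 0, 0, 0]

```text
time: 4.9
tcp_pos: [0.4551, -0.0778, 0.0803]
eef_rot: [-180.0, 0.0, 17.5]
wrist_force: [-0.5, 0.8, -0.5]
width: 0.002
finger_force: 0.0
```

Request:
play_rows:
  steps: [1, 0, 0, 35, 0, 1, 10, -28, 20, 0, 1, 14, -42, 0, 0, 1, 14, -42, 0, 0, 1, 14, -42, 0, 0, 1, 11, -30, 0, 0, 1, 5, -14, -10, 0, 1, 0, 0, -16, 0, 1, 0, 0, -10, 0, 1, 0, 0, 0, 0]

```text
time: 6.15
tcp_pos: [0.522, -0.2739, 0.0978]
eef_rot: [-179.8, 0.1, 17.5]
wrist_force: [-0.1, -0.0, 0.2]
width: -0.0
finger_force: 0.0
```

Request:
play_rows:
  steps: [1, 0, 0, 0, 0, 1, 0, 0, 0, 0]

```text
time: 6.4
tcp_pos: [0.5235, -0.2757, 0.1]
eef_rot: [179.9, -0.0, 17.5]
wrist_force: [-0.7, 0.4, -0.2]
width: 0.005
finger_force: 0.0
```

Request:
play_rows:
  steps: [1, 0, 0, 0, 0, 1, 0, 0, 0, 0, 1, 0, 0, 0, 0, 1, 0, 0, 0, 0, 1, 0, 0, 0, 0, 1, 0, 0, 0, 0, 1, 0, 0, 0, 0, 1, 0, 0, 0, 0, 1, 0, 0, 0, 0, 1, 0, 0, 0, 0]

```text
time: 7.65
tcp_pos: [0.5231, -0.2758, 0.0993]
eef_rot: [-180.0, -0.0, 17.5]
wrist_force: [-0.1, -0.4, 0.1]
width: 0.004
finger_force: 0.0
```

Request:
play_rows:
  steps: [1, 0, 0, 0, 0, 1, 0, 0, 0, 0, 1, 0, 0, 0, 0, 1, 0, 0, 0, 0, 1, 0, 0, 0, 0, 1, 0, 0, 0, 0, 1, 0, 0, 0, 0, 1, 0, 0, 0, 0, 1, 0, 0, 0, 0, 1, 0, 0, 0, 0]

```text
time: 8.9
tcp_pos: [0.5231, -0.2758, 0.0993]
eef_rot: [-180.0, -0.0, 17.5]
wrist_force: [0.4, 0.5, 0.5]
width: 0.004
finger_force: 0.0
```

```bash
python3 - <<'E'
from h import *
snap("scene","point2.png")
E
```

```text
(no output)
```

View pics/point2.png

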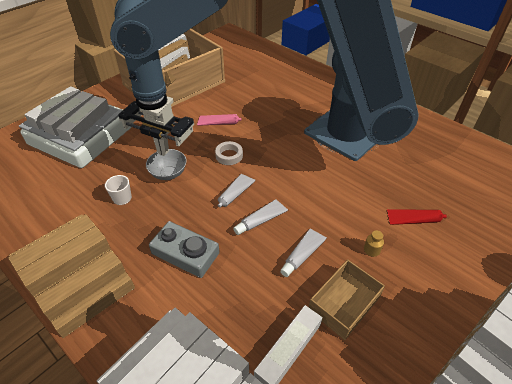

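The fingertips are over the middle of the bowl at (166,157), clear of it, and nothing has been disturbed. Next is the big button at (0.6656, 0.0095), where the box-centre and button-circle fits agree within 1 mm.

Request:
play_rows:
  steps: [1, 0, 0, 35, 0, 1, 10, 20, 25, 0, 1, 20, 40, 0, 0, 1, 24, 48, 0, 0, 1, 24, 48, 0, 0, 1, 24, 48, 0, 0, 1, 20, 40, 0, 0, 1, 15, 30, 0, 0, 1, 5, 11, -20, 0, 1, 0, 0, -20, 0]

```text
time: 10.2
tcp_pos: [0.6647, 0.0097, 0.1175]
eef_rot: [-180.0, 0.1, 17.5]
wrist_force: [0.2, -0.8, -0.4]
width: 0.003
finger_force: 0.0
```

Request:
play_rows:
  steps: [1, 0, 0, 0, 0, 1, 0, 0, 0, 0, 1, 0, 0, 0, 0]

```text
time: 10.58
tcp_pos: [0.6655, 0.0084, 0.1202]
eef_rot: [180.0, -0.1, 17.4]
wrist_force: [-0.2, 0.4, -0.1]
width: 0.004
finger_force: 0.0
```

Down in steps, watching the force.

Request:
play_rows:
  steps: [1, 0, 1, -15, 0, 1, 0, 0, -10, 0, 1, 0, 0, -5, 0, 1, 0, 0, -3, 0, 1, 0, 0, -2, 0, 1, 0, 0, 0, 0, 1, 0, 0, 0, 0]

```text
time: 11.45
tcp_pos: [0.6652, 0.0102, 0.0847]
eef_rot: [180.0, -0.0, 17.5]
wrist_force: [-0.4, 0.8, 2.7]
width: 0.005
finger_force: 1.1
```

Request:
play_rows:
  steps: [1, 0, 0, -2, 0, 1, 0, 0, -2, 0, 1, 0, 0, 0, 0, 1, 0, 0, 0, 0]

```text
time: 11.95
tcp_pos: [0.6654, 0.0102, 0.0806]
eef_rot: [180.0, -0.0, 17.5]
wrist_force: [-0.5, 0.6, 4.2]
width: 0.003
finger_force: 2.3
```

Request:
play_rows:
  steps: [1, 0, 0, -1.5, 0, 1, 0, 0, -1, 0, 1, 0, 0, 0, 0, 1, 0, 0, 0, 0]

```text
time: 12.45
tcp_pos: [0.6654, 0.0102, 0.0799]
eef_rot: [180.0, -0.1, 17.5]
wrist_force: [-4.5, 0.3, 13.8]
width: 0.004
finger_force: 7.4
```

It has bottomed out: 13.8 N at 0.0799. Letting it come up and retreating straight up.

Request:
play_rows:
  steps: [1, 0, 0, 0, 0, 1, 0, 0, 5, 0, 1, 0, 0, 10, 0, 1, 0, 0, 25, 0, 1, 0, 0, 40, 0, 1, 0, 0, 40, 0, 1, 0, 0, 0, 0, 1, 0, 0, 0, 0, 1, 0, 0, 0, 0, 1, 0, 0, 0, 0]

```text
time: 13.7
tcp_pos: [0.6645, 0.0102, 0.1962]
eef_rot: [-179.9, 0.1, 17.5]
wrist_force: [0.2, 0.8, -0.1]
width: 0.005
finger_force: 0.0
```

```bash
python3 - <<'E'
from h import *
p,d,K,V=snap("scene","end.png"); f=np.load('scene.npz')
C=cloud(d,K,V);q=C[(np.linalg.norm(C[...,:2]-[.6656,.0095],axis=-1)<.015)&(C[...,2]>.05)&(C[...,2]<.09)]
print(len(q),q[:,2].mean() if len(q) else 0); s=env.sense();print(s['tcp_pos'],s['wrist_force'],s['time'])
E
```

```text
107 0.06664484039259261
[0.66463712 0.01023419 0.19656656] [-1.22922587 -0.22646564 -0.29645546] 13.75
```

View pics/end.png

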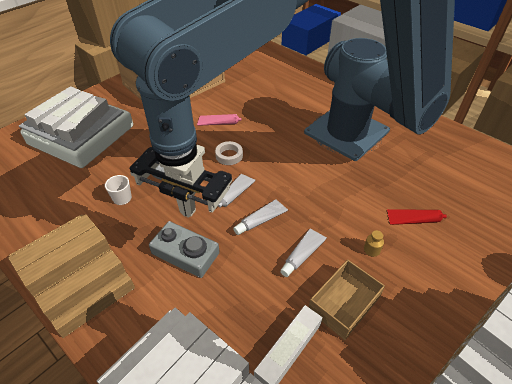

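The gripper is well clear of the box, and the big button at (194,245) is up again at 66.6 mm. Nothing in view has moved.

```bash
python3 -c "
from bench import env
print(env.close_job())"
```

```text
the job is handed in; nothing more can be done
None
```

I pointed at the uncapped tube and then the steel bowl for over two seconds each, pressed the large button fully down and let it come up, and handed the job in at about 14 s; no verdict was returned.

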